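# Lay the chasing punches in the tray in order of use

## Robot

A 6-joint arm with a two-finger parallel gripper is mounted at the origin on the work surface. World frame = base frame: x ahead of the robot, y to its left, z up, the work surface at z = 0. Lengths are in mm, angles in rad, forces in N, time in s.
With the tool pointing down it reaches from about 300 to 875 mm from the base axis. Payload 4.2 kg.
Tool frame: the origin (TCP) lies on the centre line of the jaws, within the pads' length; the fingertips stand 11 mm ahead of it and the grasp point (between the pads) lies 8 mm behind it; z points along the fingers, y is the line along which they close (so a half turn about z gives the same grasp; the last joint's range is limited). The gripper opens to 85 mm and grips with 20 to 120 N. Pads are 22 mm wide; open, the fingers measure 114 mm over their backs; the gripper's body (76 mm by 85 mm) begins 54 mm behind the grasp point. The pads swing forward as they close: fully open they stand 13 mm farther back than shut.
Start: joints at [1.254, 0.32, 1.565, -0, 1.257, -0.02], TCP at [168.167, 549.873, 242.338] pointing down, gripper open.
Joint ranges: [-3.11, 3.11], [-0.84, 2.01], [0.21, 2.61], [-1.34, 4.49], [0.05, 2.63], [-2.56, 2.56]. Speed limits (rad/s): [2.57, 2.57, 3.14, 3.14, 3.14, 3.14].

## Interface

Orientations are given as a rotation vector (axis times angle).
In Python, from bench import arm, snapshot, calibration, close_job gives the robot as it stands.
- The arm moves only by the shell command python3 -m creep 'ROWS' [FORCE]. ROWS is JSON, a list of rows, each an object of numbers: "claw": the opening in per cent of the stroke, from 0 (shut) to 100 (fully open); "tx", "ty", "tz": the shift along the world's x, y, z in mm; "roll": the turn about the world's z in rad. A call has 1 to 5 rows; each row shifts and turns the commanded pose from where the row before left it; what a row does not reach is not made up. A row lasts 1/10 s, in which the tool goes at most 50 mm and 8.59 degrees, less where a joint would pass 70% of its speed; a pose out of reach is approached as far as the arm can. A call is refused whole if a number of a shift passes 50 or a number of a turn 0.15, either way. A call with a gripper value outside its range is refused whole. The fingers move at their own pace and stop on an object; FORCE is the grip in N (left out, the last holds). Time passes only in rows, so rows that do not move let the fingers close. It gives the time, the measured TCP pose, the force, the opening and the grip force at its end, in the units of the state.
- arm.observe(): the state, without advancing time (a new reading comes with each control period).
- snapshot(name): name is "scene" or "top" or "wrist"; returns the picture (384x512x3 uint8, red, green, blue); there is no depth.
- calibration(name): a dict with "mtx" (3x3 intrinsics, pixels), "R" (3x3) and "t" (3): a world point X has camera coordinates R X + t. Camera axes: x right, y down, z forward; pixel columns grow to the right and rows downward; lengths in mm; the calibration is good to about 2 mm. A picture is of the moment at which its call begins: read the wrist's pose just before it. calibration takes no time and is no camera call; for the wrist camera it gives the pose at the moment of the call.
- close_job(): hands the job in; it is judged then, once.
The state is a dict: "t": time; "joint_pos": joint angles; "dq": joint speeds; "tau": joint torques, N m; "tool_pos": TCP position; "orientation": TCP orientation; "wrist_force": force on the tool from outside, world axes, zero at the start; "torque": the same for the moment, N m; "gripper_width": finger opening in mm; "finger_force": force on a finger pad.
Only numpy, scipy, OpenCV 4.12 (cv2) and the standard library are available. Lean on these libraries where they do the work, as an engineer would, in place of code of your own. Each camera call takes 0.05 s, during which the arm holds its last target. There are 200 camera calls.

## Task

Lay the tools in the tray in their order of use, starting at its handle: the fan-bladed chisel in the first lane, next to the handle, and the ball-ended punch in the middle lane, ahead of the block-faced punch already in the last. Lay each one flat and straight along its lane, about midway (either end forward), setting it down gently without dropping it. Leave the block-faced punch and the pointed punch where they are.

Things in the scene. Friction and masses are not known exactly. Their poses are not given: they have to be found in the camera images.
- chisel: Bare steel, lies flat along its x axis. Fan-bladed chisel, 150 mm long: a 16 x 16 mm square shank from x = -75 to +30 mm, then a thin (6 mm) blade that spreads to about 36 mm wide at x = +75 mm. 0.19 kg (varies). Origin: middle of its length, on its underside; z is up, the shank's top is 16 mm above the origin. Best gripped across the shank at the origin.
- ball_punch: Bare steel, lies flat along its x axis. Ball-ended punch, 150 mm long: a 16 x 16 mm square shank, whose underside is 5 mm and top 21 mm above the origin's level, a 26 mm square struck head at x = -75 to -57 mm and a 26 mm ball at x = +49 to +75 mm. 0.27 kg (varies). Origin: middle of its length, level with its underside; z is up. Best gripped across the shank at the origin.
- point_punch: Bare steel, lies flat along its x axis. Bystander, stays on the bench: pointed punch, 150 mm long, a 16 x 16 mm square shank that tapers to a point from x = +25 to +75 mm. Origin: middle of its length, on its underside; z up.
- block_punch: Bare steel, lies flat along its x axis. Bystander, already in the tray's last lane and stays there: punch 150 mm long with a 16 mm square shank, a 32 mm wide, 30 mm long, 22 mm high block face at its +x end and a 22 mm square struck head at -x. Origin: middle of its length, level with its underside; z up.
- tray: Dark wooden tray screwed to the bench, 200 mm (its x) by 234 mm (its y) and 14 mm high over its rim, 6 mm thick floor. Three lanes run along its x, side by side along its y, 76 mm apart, each 188 mm long and 70 mm wide between ribs that rise 5 mm above the floor; the outer rim rises 8 mm above the floor. A flat brass bow handle sticks out 40 mm at its +y end and marks where the order begins. Origin: centre of its underside, z up.
- lane1 (a point): Middle of the first lane (next to the handle), on the tray floor, 6 mm above the bench; x along the lane, z up.
- lane2 (a point): Middle of the middle lane, on the tray floor, 6 mm above the bench; x along the lane, z up.
- lane3 (a point): Middle of the last lane (farthest from the handle), on the tray floor; x along the lane, z up. The block-faced punch lies here.
There are look-alikes about, which are no part of the job. Leave any yellow look-alike of the ball_punch alone.

How it is judged (in metres and radians):
At the end, for the whole second after the job is handed in: Chisel in the first lane, ball punch in the middle, block punch in the last: origins within 25 mm of the lane's middle along and across, 6 mm in height, within 0.25 rad of its direction (either way round), at rest. Pointed punch within 25 mm of its start (x of chisel in the frame of lane1 between -0.025 and 0.025 m and y of chisel in the frame of lane1 between -0.025 and 0.025 m and z of chisel in the frame of lane1 between -0.006 and 0.006 m and angle between the x axis of chisel and the x axis of lane1, either way round below 0.25 rad and linear speed of each of chisel, ball_punch, block_punch below 0.02 m/s and x of ball_punch in the frame of lane2 between -0.025 and 0.025 m and y of ball_punch in the frame of lane2 between -0.025 and 0.025 m and z of ball_punch in the frame of lane2 between -0.006 and 0.006 m and angle between the x axis of ball_punch and the x axis of lane2, either way round below 0.25 rad and x of block_punch in the frame of lane3 between -0.025 and 0.025 m and y of block_punch in the frame of lane3 between -0.025 and 0.025 m and z of block_punch in the frame of lane3 between -0.006 and 0.006 m and angle between the x axis of block_punch and the x axis of lane3, either way round below 0.25 rad and distance of point_punch from where it was at the start of the episode below 0.025 m); the robot touches nothing.
It fails at once if the chisel is let go of (or thrown up) with its underside more than 50 mm above the bench (height (world z) of chisel above 0.05 m and contact force between chisel and the fingers below 0.01 N).
It fails at once if the ball-ended punch is let go of (or thrown up) with its underside more than 50 mm above the bench (height (world z) of ball_punch above 0.05 m and contact force between ball_punch and the fingers below 0.01 N).
It fails at once if the pointed punch is moved by more than 25 mm (distance of point_punch from where it was at the start of the episode above 0.025 m).
It fails at once if the block-faced punch is moved by more than 25 mm (distance of block_punch from where it was at the start of the episode above 0.025 m).
It also fails if it takes over 61 s, if anything falls off the work surface, if the arm or the gripper's body presses on something with over 40 N, if the wrist force passes 120 N, or if a joint passes its speed limit or range.

## Working session

There is one attempt and no reset: what is moved stays moved. The work goes in short steps, Python scripts to look and compute and a shell command to move; the robot and the scene stay as the last step left them, time stands still between calls to the robot, and variables do not carry over. Pictures are saved under pics/ and viewed, at most 10 in all, crops included, and the job is handed in when it is done.

```bash
mkdir -p pics; ls
python3 - <<'E'
from bench import arm,snapshot,calibration
import cv2
for n in("top","scene"):
    cv2.imwrite(f"pics/{n}1.png",snapshot(n)[:,:,::-1])
    c=calibration(n);print(n,c["mtx"],c["R"],c["t"])
s=arm.observe();print(s["t"],s["tool_pos"],s["orientation"],s["gripper_width"])
E
```

```text
pics
top [[411.23379237   0.         260.73509518]
 [  0.         411.23379237 197.00649061]
 [  0.           0.           1.        ]] [[-0.01197562 -0.99990208 -0.00723992]
 [-0.99846354  0.01234952 -0.05401898]
 [ 0.0541031   0.00658189 -0.99851366]] [ -71.87756153  479.9021805  1045.15211962]
scene [[499.74029461   0.         251.65137866]
 [  0.         499.74029461 191.89989426]
 [  0.           0.           1.        ]] [[-0.19445087  0.98083568 -0.01225655]
 [ 0.69929914  0.12985229 -0.70293606]
 [-0.68787323 -0.14525752 -0.71114744]] [ 157.62858325 -299.18147222 1501.72556697]
0.1 [168.03680194 549.47803434 241.57760152] [-4.64477776e-01 -3.10678973e+00  2.40431653e-03] 85.25689735082764
```

View pics/top1.png

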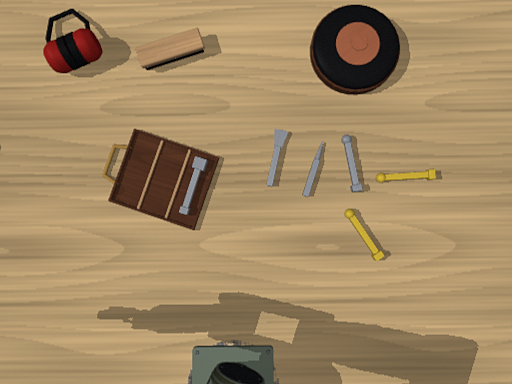

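View pics/scene1.png

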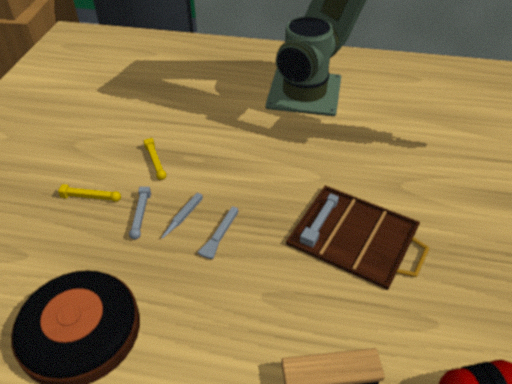

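The top picture shows these candidates:
- Chisel: grey, at (277,157), with its fan at (281,133).
- Pointed punch: grey, at (314,170).
- Ball punch: grey, at (352,163), with the ball at (347,139) and the head at (357,188).
- Yellow look-alikes: at (407,176) and (365,234), to be left alone.
- Block punch: in the tray at (193,185).

The tray handle is at (117,160), so lane 1 is the leftmost lane. I choose the grey tools at (277,157) and (352,163). The scene view agrees: chisel at (218,235), ball punch at (140,212), handle at (413,258).

```bash
cat > h.py <<'E'
import numpy as np,cv2
from bench import arm,snapshot,calibration
def ray(c,uv,z):
    d=c["R"].T@np.linalg.solve(c["mtx"],[uv[0],uv[1],1.]); o=-c["R"].T@c["t"]
    return (o+d*(z-o[2])/d[2])[:2]
def proj(c,X):
    p=c["mtx"]@(c["R"]@np.array(X,float)+c["t"]); return p[:2]/p[2]
def steel(im):
    h=cv2.cvtColor(im,cv2.COLOR_RGB2HSV); b=im[:,:,2].astype(int)-im[:,:,0]
    return ((b>3)&(h[:,:,2]>90)).astype(np.uint8)*255
def blobs(m,lo,hi):
    return [x for x in cv2.findContours(m,cv2.RETR_EXTERNAL,cv2.CHAIN_APPROX_NONE)[0] if lo<cv2.contourArea(x)<hi]
def tool(c,cnt,z):
    P=np.array([ray(c,p[0],z) for p in cnt]); m=P.mean(0)
    a=np.linalg.svd(P-m,full_matrices=False)[2][0]; n=np.array([-a[1],a[0]])
    s=(P-m)@a; w=(P-m)@n
    e=[np.ptp(w[s<s.min()+18]),np.ptp(w[s>s.max()-18])]
    mid=m+a*(s.min()+s.max())/2+n*np.median(w)*0
    # shank centre line near the middle
    k=abs(s-(s.min()+s.max())/2)<20; mid=mid+n*(w[k].min()+w[k].max())/2
    return mid,np.arctan2(a[1],a[0]),np.ptp(s),e
E
python3 - <<'E'
from h import *
for n in("top","scene"):
    im=cv2.imread(f"pics/{n}1.png")[:,:,::-1].copy(); c=calibration(n)
    for b in blobs(steel(im),150,2500):
        mid,an,L,e=tool(c,b,10); print(n,b[:,0].mean(0).round(),mid.round(1),"ang %.3f L %.0f"%(an,L),np.round(e))
    h=cv2.cvtColor(im,cv2.COLOR_RGB2HSV)
    dk=((h[:,:,2]<105)&(h[:,:,1]>110)&(h[:,:,0]<20)).astype(np.uint8)*255
    dk=cv2.morphologyEx(dk,cv2.MORPH_CLOSE,np.ones((13,13)))
    dk=cv2.morphologyEx(dk,cv2.MORPH_OPEN,np.ones((9,9)))
    for b in blobs(dk,3000,14000):
        P=np.array([ray(c,p[0],12) for p in b],np.float32); r=cv2.minAreaRect(P); print(n,"tray",b[:,0].mean(0),np.round(r[0],1),np.round(r[1]),r[2])
im=cv2.imread("pics/top1.png")[110:270,100:450]
cv2.imwrite("pics/crop1.png",cv2.resize(im,None,fx=2.2,fy=2.2,interpolation=cv2.INTER_CUBIC))
E
```

```text
top [192. 184.] [511.7 100.3] ang 2.821 L 152 [32. 22.]
top [313. 169.] [ 551.  -215.4] ang 2.818 L 146 [ 5. 14.]
top [351. 164.] [ 564.9 -312.6] ang -2.959 L 147 [22. 27.]
top [275. 156.] [ 581.5 -116. ] ang 2.911 L 148 [32. 14.]
top tray [160.89968652 177.72100313] [535.1 186.8] [265. 199.] 70.4433364868164
scene [219. 234.] [ 583.1 -115.8] ang -0.218 L 151 [16. 33.]
scene [320. 219.] [500.   99.7] ang -0.318 L 157 [22. 35.]
scene [182. 214.] [ 551.7 -214.6] ang -0.320 L 145 [18.  4.]
scene [139. 211.] [ 560.4 -313.8] ang 0.187 L 153 [26. 21.]
scene tray [348.00238663 237.57995227] [538.2 176.6] [252. 210.] 70.59288787841797
scene tray [29.09019608 25.80392157] [-223.5 -979. ] [570. 268.] 30.788257598876953
```

View pics/crop1.png

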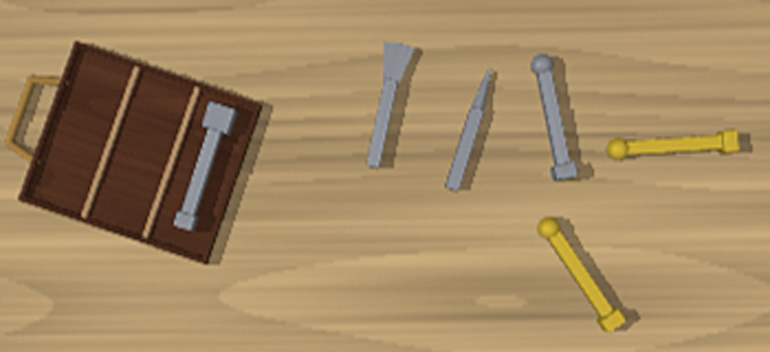

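The crop confirms the choice: the fan-bladed chisel at (392,105) and the grey ball punch at (553,115), with the ball at (541,64). The tray rim corners are near (77,42), (268,104), (213,264) and (20,197). I'll locate the lanes from these.

Run:
```python
from h import *
c=calibration("top")
im=cv2.imread("pics/top1.png")[:,:,::-1].copy()
h=cv2.cvtColor(im,cv2.COLOR_RGB2HSV)
q=[np.array(p)/2.2+[100,110] for p in [(77,42),(268,104),(213,264),(20,197)]]
P=np.array([ray(c,p-.25,14) for p in q])
print(P.round(),[round(np.linalg.norm(P[i]-P[i-1])) for i in range(4)])
o=P.mean(0); x=(P[0]-P[3])+(P[1]-P[2]); y=(P[0]-P[1])+(P[3]-P[2])
y/=np.linalg.norm(y);x/=np.linalg.norm(x)
print("o",o,"angx",np.arctan2(x[1],x[0]),"angy-90",np.arctan2(y[1],y[0])-np.pi/2)
for k,l in((1,76),(2,0),(3,-76)): print("lane",k,(o+y*l).round(1))
# ribs from light stripes inside the tray
m=((h[:,:,2]>130)&(h[:,:,0]<25)).astype(np.uint8)*255
poly=np.array([o+a*88*x+b*105*y for a,b in((1,1),(1,-1),(-1,-1),(-1,1))])
mk=np.zeros_like(m);cv2.fillPoly(mk,[np.int32([proj(c,[*p,12]) for p in poly])],255)
for b in blobs(m&mk,40,900):
    R=np.array([ray(c,p[0],11) for p in b],np.float32);r=cv2.minAreaRect(R);d=np.array(r[0])-o;print("rib",np.round(r[0],1),np.round(r[1]),r[2],d@x,d@y)
s=arm.observe();print(s["tool_pos"],s["joint_pos"].round(3) if hasattr(s["joint_pos"],"round") else s["joint_pos"])
from scipy.spatial.transform import Rotation as R_
print(R_.from_rotvec(s["orientation"]).as_matrix().round(3))
```

```text
[[660. 247.]
 [584.  22.]
 [397.  88.]
 [478. 314.]] [194, 238, 198, 240]
o [529.70766957 167.72245192] angx -0.3418998936325757 angy-90 -0.3360011134770975
lane 1 [554.8 239.5]
lane 2 [529.7 167.7]
lane 3 [504.6  96. ]
rib [520.1 136.9] [  6. 177.] 70.45623779296875 1.269086727606949 -32.27227974823561
rib [545.3 208.4] [  6. 177.] 70.45564270019531 1.0471624578092635 43.58684808634859
[168.03680194 549.47803434 241.57760152] [ 1.254  0.32   1.566  0.     1.257 -0.02 ]
[[-0.956  0.292 -0.   ]
 [ 0.292  0.956 -0.001]
 [ 0.    -0.002 -1.   ]]
```

Rib midpoints put lane 2 at (533,172.5), with a rib spacing of 75.8 mm against the given 76. Lane 1 is therefore at about (558,244), with lane direction -0.341 rad. The chisel is at (582,-116), angle -0.225. I'm moving above it now.

```bash
python3 -m creep '[{"tx":21,"ty":-33,"claw":60},{"tx":21,"ty":-33},{"tx":21,"ty":-33},{"tx":21,"ty":-33},{"tx":21,"ty":-33}]' 60 | tail -c 600
python3 -m creep '[{"tx":21,"ty":-33},{"tx":21,"ty":-33},{"tx":21,"ty":-33},{"tx":21,"ty":-33},{"tx":21,"ty":-33}]' >/dev/null
python3 -m creep '[{"tx":21,"ty":-33},{"tx":21,"ty":-33},{"tx":21,"ty":-33},{"tx":21,"ty":-33},{"tx":21,"ty":-33}]' >/dev/null
python3 -m creep '[{"tx":21,"ty":-33,"roll":0.035},{"tx":21,"ty":-33,"roll":0.035},{"tx":21,"ty":-33},{"tx":21,"ty":-33},{"tx":21,"ty":-33}]' >/dev/null
python3 -m creep '[{"tz":-20},{"tz":-20},{"tz":-20},{},{}]'
python3 - <<'E'
from h import *
from scipy.spatial.transform import Rotation as R_
s=arm.observe();c=calibration("wrist");im=snapshot("wrist");cv2.imwrite("pics/w1.png",im[:,:,::-1])
M=R_.from_rotvec(s["orientation"]).as_matrix();print(s["tool_pos"],"toolx",np.arctan2(-M[1,0],-M[0,0]),s["gripper_width"])
for b in blobs(steel(im),800,40000):
    mid,an,L,e=tool(c,b,10); print(b[:,0].mean(0).round(),mid.round(1),"ang %.3f L %.0f"%(an,L),np.round(e))
E
```

```text
[168.03680194 549.47803434 241.57760152] toolx -0.29680986604287324 85.25689735082764invalid input
invalid input
invalid input
invalid input
invalid input
```

View pics/w1.png

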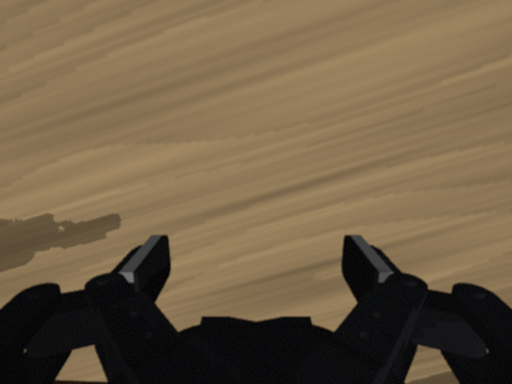

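The arm hasn't moved: the picture shows only bench and fingers. Every call was refused as "invalid input", so rows probably need all five keys.

```bash
python3 -m creep '[{"tx":21,"ty":-33,"tz":0,"roll":0,"claw":60},{"tx":21,"ty":-33,"tz":0,"roll":0,"claw":60},{"tx":21,"ty":-33,"tz":0,"roll":0,"claw":60},{"tx":21,"ty":-33,"tz":0,"roll":0,"claw":60},{"tx":21,"ty":-33,"tz":0,"roll":0,"claw":60}]' 60
```

```text
t: 0.65
tool_pos: [273.6, 383.4, 242.1]
orientation: [-0.464, -3.107, 0.0]
wrist_force: [0.8, 0.1, 0.2]
gripper_width: 51.2
finger_force: 0.0
```

```bash
python3 -m creep '[{"tx":21,"ty":-33,"tz":0,"roll":0,"claw":60},{"tx":21,"ty":-33,"tz":0,"roll":0,"claw":60},{"tx":21,"ty":-33,"tz":0,"roll":0,"claw":60},{"tx":21,"ty":-33,"tz":0,"roll":0,"claw":60},{"tx":21,"ty":-33,"tz":0,"roll":0,"claw":60}]' >/dev/null
python3 -m creep '[{"tx":21,"ty":-33,"tz":0,"roll":0,"claw":60},{"tx":21,"ty":-33,"tz":0,"roll":0,"claw":60},{"tx":21,"ty":-33,"tz":0,"roll":0,"claw":60},{"tx":21,"ty":-33,"tz":0,"roll":0,"claw":60},{"tx":21,"ty":-33,"tz":0,"roll":0,"claw":60}]' >/dev/null
python3 -m creep '[{"tx":21,"ty":-33,"tz":0,"roll":0.035,"claw":60},{"tx":21,"ty":-33,"tz":0,"roll":0.035,"claw":60},{"tx":15,"ty":-33,"tz":0,"roll":0,"claw":60},{"tx":15,"ty":-33,"tz":0,"roll":0,"claw":60},{"tx":15,"ty":-33,"tz":0,"roll":0,"claw":60}]' 
python3 -m creep '[{"tx":0,"ty":0,"tz":-20,"roll":0,"claw":60},{"tx":0,"ty":0,"tz":-20,"roll":0,"claw":60},{"tx":0,"ty":0,"tz":0,"roll":0,"claw":60}]'
python3 - <<'E'
from h import *
from scipy.spatial.transform import Rotation as R_
s=arm.observe();c=calibration("wrist");im=snapshot("wrist");cv2.imwrite("pics/w2.png",im[:,:,::-1])
M=R_.from_rotvec(s["orientation"]).as_matrix();print(s["tool_pos"],"toolx",np.arctan2(-M[1,0],-M[0,0]),s["gripper_width"])
for b in blobs(steel(im),800,40000):
    mid,an,L,e=tool(c,b,10); print(b[:,0].mean(0).round(),mid.round(1),"ang %.3f L %.0f"%(an,L),np.round(e))
E
```

```text
t: 2.15
tool_pos: [570.5, -111.6, 241.9]
orientation: [-0.356, -3.121, -0.0]
wrist_force: [0.4, 0.6, -0.3]
gripper_width: 51.4
finger_force: 0.0
t: 2.45
tool_pos: [568.3, -110.1, 199.2]
orientation: [-0.356, -3.114, -0.001]
wrist_force: [-0.1, -0.3, -0.3]
gripper_width: 50.9
finger_force: 0.0
[ 568.28977961 -110.12901136  199.2040196 ] toolx -0.22751231903764887 50.92497667909464
[254. 187.] [ 581.4 -114.5] ang -0.229 L 146 [12. 33.]
[165. 176.] [ 546.  -211.5] ang -0.320 L 133 [16.  7.]
[443.  89.] [518.6 105.2] ang -0.309 L 137 [15. 31.]
```

View pics/w2.png

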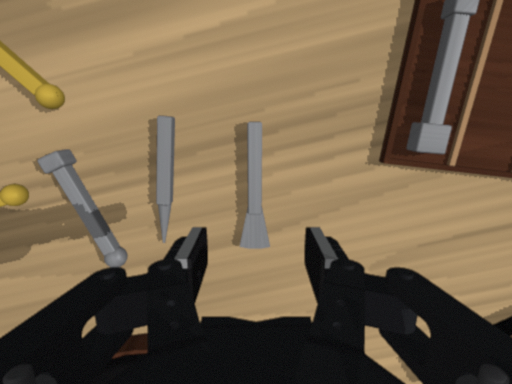

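The wrist view shows the chisel at (254,187), upright with its fan towards the gripper, and the cast point (581.4,-114.5) matches the top view. The pointed punch at (165,176) is clear of the fingers. Next I centre, descend and grip.

```bash
python3 -m creep '[{"tx":13,"ty":-5,"tz":-30,"roll":0,"claw":60},{"tx":0,"ty":0,"tz":-35,"roll":0,"claw":60},{"tx":0,"ty":0,"tz":-35,"roll":0,"claw":60},{"tx":0,"ty":0,"tz":-35,"roll":0,"claw":60},{"tx":0,"ty":0,"tz":0,"roll":0,"claw":60}]'
```

```text
t: 3.0
tool_pos: [580.6, -114.2, 64.1]
orientation: [-0.354, -3.113, -0.001]
wrist_force: [-1.2, -0.3, 0.0]
gripper_width: 51.2
finger_force: 0.0
```

```bash
python3 -m creep '[{"tx":1,"ty":-1,"tz":-20,"roll":0,"claw":60},{"tx":0,"ty":0,"tz":-15,"roll":0,"claw":60},{"tx":0,"ty":0,"tz":-9,"roll":0,"claw":60},{"tx":0,"ty":0,"tz":-5,"roll":0,"claw":60},{"tx":0,"ty":0,"tz":0,"roll":0,"claw":60}]'
python3 -m creep '[{"tx":0,"ty":0,"tz":0,"roll":0,"claw":0},{"tx":0,"ty":0,"tz":0,"roll":0,"claw":0},{"tx":0,"ty":0,"tz":0,"roll":0,"claw":0},{"tx":0,"ty":0,"tz":0,"roll":0,"claw":0},{"tx":0,"ty":0,"tz":0,"roll":0,"claw":0}]' 70
python3 -m creep '[{"tx":0,"ty":0,"tz":4,"roll":0,"claw":0},{"tx":0,"ty":0,"tz":8,"roll":0,"claw":0},{"tx":0,"ty":0,"tz":8,"roll":0,"claw":0},{"tx":0,"ty":0,"tz":0,"roll":0,"claw":0},{"tx":0,"ty":0,"tz":0,"roll":0,"claw":0}]'
```

```text
t: 3.5
tool_pos: [584.7, -116.2, 19.1]
orientation: [0.355, 3.12, -0.0]
wrist_force: [-0.2, 0.4, -0.3]
gripper_width: 51.2
finger_force: 0.0
t: 4.0
tool_pos: [584.7, -116.2, 19.4]
orientation: [0.356, 3.12, 0.0]
wrist_force: [-0.8, 0.4, 6.4]
gripper_width: 13.4
finger_force: 68.9
t: 4.5
tool_pos: [584.3, -116.2, 38.6]
orientation: [0.355, 3.121, 0.0]
wrist_force: [-1.1, 0.7, -2.1]
gripper_width: 13.4
finger_force: 68.6
```

The grip is sound: about 2 N of weight, 69 N grip, and the underside at TCP minus 19. I carry it to lane 1.

```bash
python3 -m creep '[{"tx":0,"ty":0,"tz":18,"roll":0,"claw":0},{"tx":0,"ty":0,"tz":18,"roll":-0.03,"claw":0},{"tx":-2,"ty":15,"tz":0,"roll":-0.03,"claw":0},{"tx":-2,"ty":25,"tz":0,"roll":-0.03,"claw":0},{"tx":-2,"ty":30,"tz":0,"roll":-0.024,"claw":0}]' >/dev/null
python3 -m creep '[{"tx":-2,"ty":30,"tz":0,"roll":0,"claw":0},{"tx":-2,"ty":30,"tz":0,"roll":0,"claw":0},{"tx":-2,"ty":30,"tz":0,"roll":0,"claw":0},{"tx":-2,"ty":30,"tz":0,"roll":0,"claw":0},{"tx":-2,"ty":30,"tz":0,"roll":0,"claw":0}]'
python3 -m creep '[{"tx":-2,"ty":30,"tz":0,"roll":0,"claw":0},{"tx":-2,"ty":30,"tz":0,"roll":0,"claw":0},{"tx":-2,"ty":30,"tz":0,"roll":0,"claw":0},{"tx":-2,"ty":30,"tz":0,"roll":0,"claw":0},{"tx":-2,"ty":20,"tz":0,"roll":0,"claw":0}]' >/dev/null
python3 -m creep '[{"tx":0,"ty":0,"tz":0,"roll":0,"claw":0},{"tx":0,"ty":0,"tz":0,"roll":0,"claw":0}]'
python3 - <<'E'
from h import *
from scipy.spatial.transform import Rotation as R_
s=arm.observe()
M=R_.from_rotvec(s["orientation"]).as_matrix();print(s["tool_pos"],"toolx",np.arctan2(-M[1,0],-M[0,0]),M[:,2])
E
```

```text
t: 5.5
tool_pos: [567.7, 105.0, 74.0]
orientation: [-0.533, -3.095, 0.0]
wrist_force: [-0.2, -0.2, -2.4]
gripper_width: 13.7
finger_force: 68.6
t: 6.2
tool_pos: [557.7, 243.7, 73.8]
orientation: [-0.531, -3.096, 0.002]
wrist_force: [-0.1, 0.6, -2.6]
gripper_width: 13.2
finger_force: 68.7
[557.69315557 243.74987302  73.82718912] toolx -0.33963510448350626 [-1.02844360e-03 -8.71807137e-04 -9.99999091e-01]
```

```bash
python3 -m creep '[{"tx":2,"ty":0,"tz":-15,"roll":0,"claw":0},{"tx":0,"ty":0,"tz":-15,"roll":0,"claw":0},{"tx":0,"ty":0,"tz":-10,"roll":0,"claw":0},{"tx":0,"ty":0,"tz":-4,"roll":0,"claw":0},{"tx":0,"ty":0,"tz":0,"roll":0,"claw":0}]'
python3 -m creep '[{"tx":0,"ty":0,"tz":-2,"roll":0,"claw":0},{"tx":0,"ty":0,"tz":-1,"roll":0,"claw":0},{"tx":0,"ty":0,"tz":0,"roll":0,"claw":0}]'
```

```text
t: 6.7
tool_pos: [559.9, 243.1, 29.3]
orientation: [-0.534, -3.094, 0.001]
wrist_force: [0.3, -0.5, -2.1]
gripper_width: 13.5
finger_force: 68.7
t: 7.0
tool_pos: [560.3, 244.0, 27.7]
orientation: [0.533, 3.096, 0.001]
wrist_force: [-0.9, -0.3, -2.2]
gripper_width: 13.4
finger_force: 68.7
```

```bash
python3 -m creep '[{"tx":0,"ty":0,"tz":-1,"roll":0,"claw":0},{"tx":0,"ty":0,"tz":0,"roll":0,"claw":0}]'
python3 -m creep '[{"tx":0,"ty":0,"tz":-1,"roll":0,"claw":0},{"tx":0,"ty":0,"tz":0,"roll":0,"claw":0}]'
python3 -m creep '[{"tx":0,"ty":0,"tz":-0.5,"roll":0,"claw":0},{"tx":0,"ty":0,"tz":0,"roll":0,"claw":0}]'
```

```text
t: 7.2
tool_pos: [560.2, 243.9, 26.5]
orientation: [0.533, 3.096, 0.0]
wrist_force: [-0.8, -0.1, -2.7]
gripper_width: 13.5
finger_force: 68.7
t: 7.4
tool_pos: [560.3, 244.0, 25.5]
orientation: [0.533, 3.096, 0.0]
wrist_force: [-0.1, -0.8, -1.4]
gripper_width: 13.5
finger_force: 68.8
t: 7.6
tool_pos: [560.3, 244.0, 25.5]
orientation: [0.533, 3.096, 0.001]
wrist_force: [-0.8, 0.0, 4.1]
gripper_width: 14.0
finger_force: 69.4
```

The force has gone from -2.4 to +4 N, so the chisel is on the floor. I release, rise and check it.

```bash
python3 -m creep '[{"tx":0,"ty":0,"tz":0,"roll":0,"claw":25},{"tx":0,"ty":0,"tz":0,"roll":0,"claw":45},{"tx":0,"ty":0,"tz":0,"roll":0,"claw":45},{"tx":0,"ty":0,"tz":10,"roll":0,"claw":45},{"tx":0,"ty":0,"tz":25,"roll":0,"claw":45}]'
python3 -m creep '[{"tx":0,"ty":0,"tz":40,"roll":0,"claw":60},{"tx":0,"ty":-20,"tz":40,"roll":0.06,"claw":60},{"tx":0,"ty":-45,"tz":10,"roll":0.1,"claw":60},{"tx":0,"ty":-45,"tz":0,"roll":0.1,"claw":60},{"tx":0,"ty":-45,"tz":0,"roll":0.1,"claw":60}]' >/dev/null
python3 -m creep '[{"tx":0,"ty":-45,"tz":0,"roll":0.1,"claw":60},{"tx":0,"ty":-45,"tz":0,"roll":0.066,"claw":60},{"tx":0,"ty":-45,"tz":0,"roll":0,"claw":60},{"tx":0,"ty":-45,"tz":0,"roll":0,"claw":60},{"tx":0,"ty":-45,"tz":0,"roll":0,"claw":60}]' >/dev/null
python3 -m creep '[{"tx":0,"ty":-45,"tz":0,"roll":0,"claw":60},{"tx":0,"ty":-45,"tz":0,"roll":0,"claw":60},{"tx":0,"ty":-40,"tz":0,"roll":0,"claw":60},{"tx":0,"ty":-40,"tz":0,"roll":0,"claw":60},{"tx":0,"ty":0,"tz":0,"roll":0,"claw":60}]'
python3 - <<'E'
from h import *
from scipy.spatial.transform import Rotation as R_
s=arm.observe();c=calibration("wrist");im=snapshot("wrist");cv2.imwrite("pics/w3.png",im[:,:,::-1])
M=R_.from_rotvec(s["orientation"]).as_matrix();print(s["tool_pos"],"toolx",np.arctan2(-M[1,0],-M[0,0]),M[:,2])
for n,c,i in(("wrist",c,im),("scene",calibration("scene"),snapshot("scene")),("top",calibration("top"),snapshot("top"))):
    for b in blobs(steel(i),150,40000):
        mid,an,L,e=tool(c,b,14); print(n,b[:,0].mean(0).round(),mid.round(1),"ang %.3f L %.0f"%(an,L),np.round(e))
    if n=="top": cv2.imwrite("pics/t2.png",i[:,:,::-1])
E
```

```text
t: 8.1
tool_pos: [558.7, 243.3, 58.6]
orientation: [-0.532, -3.092, 0.004]
wrist_force: [-0.6, 0.2, 0.6]
gripper_width: 38.2
finger_force: 0.0
t: 9.6
tool_pos: [560.0, -311.1, 150.4]
orientation: [-0.283, 3.127, -0.005]
wrist_force: [0.3, 1.0, 0.4]
gripper_width: 51.5
finger_force: 0.0
[ 560.03353052 -311.10223293  150.38686117] toolx 0.18058128317194258 [ 0.00170195 -0.00276407 -0.99999473]
wrist [364. 182.] [ 538.8 -209.7] ang -0.319 L 119 [13.  8.]
wrist [256. 185.] [ 565.4 -309.7] ang 0.185 L 147 [24. 14.]
scene [385. 247.] [556.5 244.5] ang -0.339 L 154 [15. 33.]
scene [320. 220.] [505.9  99.3] ang -0.305 L 160 [23. 35.]
scene [182. 214.] [ 553.5 -212.4] ang -0.321 L 141 [17.  6.]
scene [140. 211.] [ 563.8 -311.8] ang 0.187 L 152 [26. 21.]
top [192. 184.] [511.2  99.3] ang 2.822 L 151 [33. 23.]
top [313. 169.] [ 550.5 -214.9] ang 2.818 L 145 [ 5. 14.]
top [136. 167.] [557.4 244.8] ang 2.791 L 150 [36. 16.]
```

View pics/t2.png

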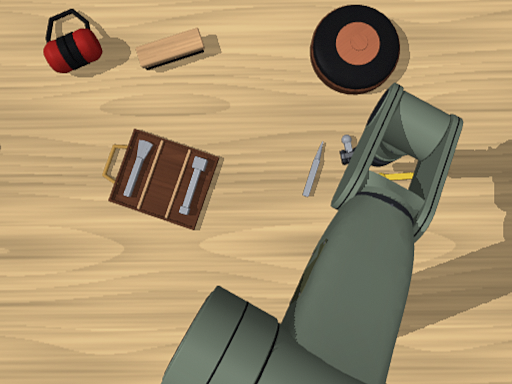

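The top picture shows the chisel lying straight in lane 1 at (136,167), measured at (557,245), angle -0.35. The pointed punch at (313,169) and block punch at (192,184) haven't moved. All views put the ball punch at about (564,-311.5), angle 0.185, and the gripper is aligned over it, so I descend.

```bash
python3 -m creep '[{"tx":4,"ty":-0.5,"tz":-30,"roll":0.004,"claw":60},{"tx":0,"ty":0,"tz":-30,"roll":0,"claw":60},{"tx":0,"ty":0,"tz":-30,"roll":0,"claw":60},{"tx":0,"ty":0,"tz":-15,"roll":0,"claw":60},{"tx":0,"ty":0,"tz":0,"roll":0,"claw":60}]'
python3 -m creep '[{"tx":0,"ty":0,"tz":-12,"roll":0,"claw":60},{"tx":0,"ty":0,"tz":-8,"roll":0,"claw":60},{"tx":0,"ty":0,"tz":-5,"roll":0,"claw":60},{"tx":0,"ty":0,"tz":0,"roll":0,"claw":60},{"tx":0,"ty":0,"tz":0,"roll":0,"claw":60}]'
```

```text
t: 10.25
tool_pos: [562.8, -304.1, 42.6]
orientation: [0.299, -3.123, -0.006]
wrist_force: [-0.4, -0.3, -0.9]
gripper_width: 51.2
finger_force: 0.0
t: 10.75
tool_pos: [564.3, -306.8, 20.1]
orientation: [-0.297, 3.127, -0.0]
wrist_force: [0.4, 0.4, -0.2]
gripper_width: 51.2
finger_force: 0.0
```

```bash
python3 -m creep '[{"tx":0,"ty":-4.7,"tz":-2,"roll":0,"claw":60},{"tx":0,"ty":0,"tz":0,"roll":0,"claw":60},{"tx":0,"ty":0,"tz":0,"roll":0,"claw":60}]'
python3 -m creep '[{"tx":0,"ty":0,"tz":0,"roll":0,"claw":0},{"tx":0,"ty":0,"tz":0,"roll":0,"claw":0},{"tx":0,"ty":0,"tz":0,"roll":0,"claw":0},{"tx":0,"ty":0,"tz":0,"roll":0,"claw":0},{"tx":0,"ty":0,"tz":0,"roll":0,"claw":0}]' 80
python3 -m creep '[{"tx":0,"ty":0,"tz":4,"roll":0,"claw":0},{"tx":0,"ty":0,"tz":8,"roll":0,"claw":0},{"tx":0,"ty":0,"tz":8,"roll":0,"claw":0},{"tx":0,"ty":0,"tz":0,"roll":0,"claw":0},{"tx":0,"ty":0,"tz":0,"roll":0,"claw":0}]'
```

```text
t: 11.05
tool_pos: [564.2, -311.7, 18.0]
orientation: [-0.296, 3.127, -0.0]
wrist_force: [0.5, -0.9, 0.6]
gripper_width: 51.3
finger_force: 0.0
t: 11.55
tool_pos: [564.3, -311.4, 18.2]
orientation: [-0.297, 3.127, -0.0]
wrist_force: [-0.6, -0.7, 3.0]
gripper_width: 13.7
finger_force: 79.5
t: 12.05
tool_pos: [564.3, -311.4, 38.2]
orientation: [-0.297, 3.127, -0.0]
wrist_force: [-0.1, 0.4, -3.1]
gripper_width: 13.6
finger_force: 78.9
```

Lifted, with about 3 N of weight. I carry it to lane 2, turning by -0.53.

```bash
python3 -m creep '[{"tx":0,"ty":0,"tz":20,"roll":0,"claw":0},{"tx":0,"ty":0,"tz":20,"roll":0,"claw":0},{"tx":-2,"ty":20,"tz":0,"roll":-0.05,"claw":0},{"tx":-2,"ty":34,"tz":0,"roll":-0.06,"claw":0},{"tx":-2,"ty":34,"tz":0,"roll":-0.06,"claw":0}]' >/dev/null
python3 -m creep '[{"tx":-2,"ty":34,"tz":0,"roll":-0.06,"claw":0},{"tx":-2,"ty":34,"tz":0,"roll":-0.06,"claw":0},{"tx":-2,"ty":34,"tz":0,"roll":-0.06,"claw":0},{"tx":-2,"ty":34,"tz":0,"roll":-0.06,"claw":0},{"tx":-2,"ty":34,"tz":0,"roll":-0.06,"claw":0}]'
python3 -m creep '[{"tx":-2,"ty":34,"tz":0,"roll":-0.06,"claw":0},{"tx":-2,"ty":34,"tz":0,"roll":0,"claw":0},{"tx":-2,"ty":34,"tz":0,"roll":0,"claw":0},{"tx":-2,"ty":34,"tz":0,"roll":0,"claw":0},{"tx":-2,"ty":34,"tz":0,"roll":0,"claw":0}]' >/dev/null
python3 -m creep '[{"tx":-2,"ty":34,"tz":0,"roll":0,"claw":0},{"tx":-2,"ty":22,"tz":0,"roll":0,"claw":0},{"tx":0,"ty":0,"tz":0,"roll":0,"claw":0},{"tx":0,"ty":0,"tz":0,"roll":0,"claw":0}]'
```

```text
t: 13.05
tool_pos: [547.7, -52.0, 77.7]
orientation: [-0.444, -3.11, -0.0]
wrist_force: [0.6, -0.7, -3.2]
gripper_width: 14.0
finger_force: 78.8
t: 13.95
tool_pos: [533.8, 172.7, 77.6]
orientation: [-0.53, -3.096, 0.001]
wrist_force: [-0.4, -0.5, -2.3]
gripper_width: 13.8
finger_force: 78.9
```

```bash
python3 -m creep '[{"tx":0,"ty":0,"tz":-15,"roll":0,"claw":0},{"tx":0,"ty":0,"tz":-15,"roll":0,"claw":0},{"tx":0,"ty":0,"tz":-14,"roll":0,"claw":0},{"tx":0,"ty":0,"tz":-5,"roll":0,"claw":0},{"tx":0,"ty":0,"tz":0,"roll":0,"claw":0}]'
python3 -m creep '[{"tx":0,"ty":0,"tz":-1.5,"roll":0,"claw":0},{"tx":0,"ty":0,"tz":-1,"roll":0,"claw":0},{"tx":0,"ty":0,"tz":0,"roll":0,"claw":0}]'
python3 -m creep '[{"tx":0,"ty":0,"tz":-0.8,"roll":0,"claw":0},{"tx":0,"ty":0,"tz":0,"roll":0,"claw":0}]'
```

```text
t: 14.45
tool_pos: [533.7, 171.6, 28.2]
orientation: [-0.534, -3.094, 0.001]
wrist_force: [-0.2, 0.1, -2.1]
gripper_width: 14.1
finger_force: 78.9
t: 14.75
tool_pos: [534.4, 172.7, 26.8]
orientation: [0.533, 3.095, 0.001]
wrist_force: [-0.5, -0.7, -2.2]
gripper_width: 14.3
finger_force: 78.9
t: 14.95
tool_pos: [534.2, 172.7, 25.7]
orientation: [0.533, 3.096, 0.0]
wrist_force: [-1.3, -0.5, -2.7]
gripper_width: 13.8
finger_force: 78.9
```

```bash
python3 -m creep '[{"tx":0,"ty":0,"tz":-1,"roll":0,"claw":0},{"tx":0,"ty":0,"tz":0,"roll":0,"claw":0}]'
python3 -m creep '[{"tx":0,"ty":0,"tz":-0.5,"roll":0,"claw":0},{"tx":0,"ty":0,"tz":0,"roll":0,"claw":0}]'
python3 -m creep '[{"tx":0,"ty":0,"tz":-0.3,"roll":0,"claw":0},{"tx":0,"ty":0,"tz":0,"roll":0,"claw":0}]'
```

```text
t: 15.15
tool_pos: [534.1, 172.7, 24.5]
orientation: [-0.533, -3.096, -0.0]
wrist_force: [-0.7, 0.7, -2.8]
gripper_width: 13.9
finger_force: 78.9
t: 15.35
tool_pos: [534.2, 172.7, 24.2]
orientation: [-0.533, -3.096, -0.0]
wrist_force: [-1.3, 0.2, -1.0]
gripper_width: 14.1
finger_force: 79.3
t: 15.55
tool_pos: [534.2, 172.7, 24.2]
orientation: [0.533, 3.096, 0.0]
wrist_force: [-1.8, 0.3, 3.1]
gripper_width: 13.9
finger_force: 79.7
```

Contact at z = 24.2, as predicted. I release it, retreat and check.

```bash
python3 -m creep '[{"tx":0,"ty":0,"tz":0,"roll":0,"claw":25},{"tx":0,"ty":0,"tz":0,"roll":0,"claw":45},{"tx":0,"ty":0,"tz":0,"roll":0,"claw":45},{"tx":0,"ty":0,"tz":10,"roll":0,"claw":45},{"tx":0,"ty":0,"tz":25,"roll":0,"claw":45}]'
python3 -m creep '[{"tx":0,"ty":0,"tz":40,"roll":0,"claw":45},{"tx":0,"ty":0,"tz":40,"roll":0,"claw":45},{"tx":-15,"ty":35,"tz":25,"roll":0,"claw":45},{"tx":-20,"ty":40,"tz":0,"roll":0,"claw":45},{"tx":-20,"ty":40,"tz":0,"roll":0,"claw":45}]' >/dev/null
python3 -m creep '[{"tx":-20,"ty":40,"tz":0,"roll":0,"claw":45},{"tx":-20,"ty":40,"tz":0,"roll":0,"claw":45},{"tx":-20,"ty":40,"tz":0,"roll":0,"claw":45},{"tx":-20,"ty":40,"tz":0,"roll":0,"claw":45},{"tx":-20,"ty":40,"tz":0,"roll":0,"claw":45}]' >/dev/null
python3 -m creep '[{"tx":-20,"ty":40,"tz":0,"roll":0,"claw":45},{"tx":-20,"ty":30,"tz":0,"roll":0,"claw":45},{"tx":0,"ty":0,"tz":0,"roll":0,"claw":45},{"tx":0,"ty":0,"tz":0,"roll":0,"claw":45}]'
python3 - <<'E'
from h import *
for n in("scene","top"):
    c=calibration(n);i=snapshot(n)
    for b in blobs(steel(i),150,2500):
        mid,an,L,e=tool(c,b,14); print(n,b[:,0].mean(0).round(),mid.round(1),"ang %.3f L %.0f"%(an,L),np.round(e))
cv2.imwrite("pics/t3.png",i[:,:,::-1])
E
```

```text
t: 16.05
tool_pos: [532.8, 172.2, 57.7]
orientation: [-0.532, -3.092, 0.003]
wrist_force: [0.2, 0.1, -0.0]
gripper_width: 38.6
finger_force: 0.0
t: 17.45
tool_pos: [338.7, 557.9, 164.0]
orientation: [0.53, 3.096, -0.0]
wrist_force: [0.0, 0.9, -0.5]
gripper_width: 38.3
finger_force: 0.0
scene [385. 247.] [556.1 244.6] ang -0.341 L 154 [15. 34.]
scene [354. 228.] [525.8 173.5] ang -0.330 L 158 [25. 22.]
scene [319. 220.] [505.3  99.1] ang -0.303 L 159 [24. 35.]
scene [182. 215.] [ 555.2 -212.7] ang -0.324 L 145 [16.  6.]
top [192. 184.] [511.4  99.7] ang 2.818 L 151 [32. 22.]
top [163. 178.] [535.  173.5] ang 2.779 L 148 [23. 25.]
top [313. 169.] [ 550.5 -214.9] ang 2.818 L 145 [ 5. 14.]
top [136. 167.] [557.5 245.1] ang 2.789 L 150 [34. 16.]
```

View pics/t3.png

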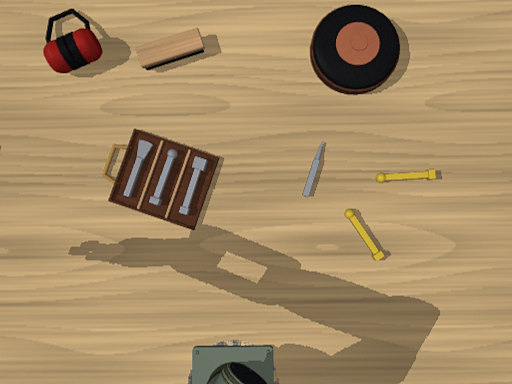

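The picture shows the chisel at (136,167), ball punch at (163,178) and block punch at (192,184), each lying straight in its lane. The pointed punch at (313,169) and both yellow look-alikes are where they were, and the arm is clear.

```bash
python3 -c "
from bench import close_job
print(close_job())"
```

```text
the job is handed in; nothing more can be done
None
```

The job is handed in with no verdict returned; my last measurements put the chisel within about 2 mm of the middle of lane 1 and the ball punch within about 7 mm of the middle of lane 2, both straight along their lanes, with the block-faced and pointed punches unmoved.

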